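# Push the case and the paint tin home in the corner of the bench rails

### The job

Tidy the bench by pushing only: push the flat plastic case across the bench fully home into the inner corner of the wooden rails, flat against both the long rail and the short one, and after that push the small paint tin up beside it, so that it touches both the long rail and the end of the case that faces away from the short rail. Do not pick up or tip either of them, and leave the bottle, brush, tape roll and big tin where they are.

Things in the scene. Friction and masses are not known exactly. Their poses are not given: they have to be found in the camera images.
- corner: Fixed L of two wooden rails, 22 mm thick, 25 mm high. Origin: the inner corner, where the inner faces meet, at bench height. The long rail runs 440 mm from it along -y; its inner face is the plane x = 0 (wood on the +x side, away from the robot). The short rail runs 140 mm along -x, towards the robot; its inner face is the plane y = 0 (wood on the +y side). z up. Turned up to 7 degrees.
- case: Closed flat plastic case, 100 mm (its x) by 150 mm (its y) by 50 mm high, 0.3 to 0.6 kg, with flat upright sides. Starts 30 to 115 mm short of each rail, turned up to 17 degrees from them. Origin: centre of its underside; z up. When home its axes are parallel to the corner's and its centre is 50 mm from the long rail's inner face and 75 mm from the short one's.
- tin: Small closed round paint tin, 75 mm diameter, 75 mm high, 0.25 to 0.5 kg, standing off the -y end of the case (the end away from the short rail), in front of the long rail. Origin: centre of its underside; z up. When home its centre is 37.5 mm from the long rail's inner face and 37.5 mm beyond that end of the case.
- bottle: Bystander: small upright bottle, 52 mm diameter, 100 mm high, behind the long rail (+x side), about its middle. Origin: centre of its underside.
- brush: Bystander: paint brush 180 mm long lying roughly along the world y axis on the robot's left, nearer to the robot than the rails. Origin: on its underside, near mid-length; its x axis runs along it.
- tape: Bystander: roll of tape lying flat, 90 mm outer diameter, 24 mm high, behind the long rail (+x side), near the corner. Origin: centre of its underside.
- big_tin: Bystander: big closed paint tin, 108 mm diameter, 120 mm high, on the outer (+y) side of the short rail. Origin: centre of its underside.

How it is judged:
By the outcome, as a careful person would: the job done as asked, in the order asked, and still so for the second after the job is handed in, with the robot touching nothing.
It also fails if it takes over 64 s, if anything falls off the work surface, if the arm or the gripper's body presses on something with over 40 N, if the wrist force passes 120 N, or if a joint passes its speed limit or range.

### The arm

A 6-joint arm with a two-finger parallel gripper is mounted at the origin on the work surface. World frame = base frame: x ahead of the robot, y to its left, z up, the work surface at z = 0. Lengths are in mm, angles in rad, forces in N, time in s.
With the tool pointing down it reaches from about 375 to 825 mm from the base axis. Payload 5.5 kg.
Tool frame: the origin (TCP) lies between the finger pads; the fingertips stand 8 mm ahead of it and the grasp point (between the pads) lies 11 mm behind it (manip.finger_overhang is the z of the fingertips in the tool frame, in mm); z points along the fingers, y is the direction in which the jaws open and shut (so a half turn about z gives the same grasp; the last joint's range is limited). The gripper opens to 85 mm and grips with 20 to 120 N. Pads are 22 mm wide; open, the fingers measure 114 mm over their backs; the gripper's body (76 mm by 85 mm) begins 54 mm behind the grasp point. The pads swing forward as they close: fully open they stand 13 mm farther back than shut.
Start: joints at [-1.227, 0.314, -0.047, 1.21, 0, 1.571], TCP at [202.237, -564.885, 239.299] pointing down, gripper open.
Joint ranges: [-2.67, 2.67], [-0.69, 1.73], [-1.03, 1.25], [-2.08, 2.16], [-1.42, 1.45], [-3.14, 3.14]. Speed limits (rad/s): [2.39, 2.39, 3.01, 3.14, 3.14, 3.14].

### API

Orientations are given as a rotation vector (axis times angle).
In Python, from rig import manip gives the robot as it stands.
- The arm moves only by the tool servo_tool, never from a script. Its argument "deltas" is a list of rows, each a list of 6 numbers: the shift along the tool's x, y, z in cm, then the turn, a rotation vector about the tool's x, y, z in rad. In form: [[x, y, z, ax, ay, az], ...]. A call has 1 to 12 rows; each row is the pose to reach, as a shift and turn from the pose commanded when the call began, along the tool's axes at that moment; what a row does not reach only later rows make up. A row lasts 1/12 s, in which the tool goes at most 41.7 mm and 7.16 degrees, less where a joint would pass 70% of its speed; a pose out of reach is approached as far as the arm can. A call with a gripper value outside its range is refused whole. "grip" is the finger opening in cm, from 0 to 8.54, set as the call begins (left out, the last holds). The fingers move at their own pace and stop on an object; "squeeze" is the grip in N (left out, the last holds). Time passes only in rows, so rows that repeat a pose let the fingers close. It gives the time, the measured TCP pose, the force and the opening at its end, in the units of the state.
- manip.observe(): the state, without advancing time (a new reading comes with each control period).
- manip.get_image(name): name is "scene" or "top" or "wrist"; returns (picture, depth): 384x512x3 uint8, red, green, blue; 384x512 float32, mm along the optical axis (not along the pixel's ray), 0 where there is no reading.
- manip.camera_params(name): a dict with "fx", "fy", "cx", "cy" (pixels), "origin" and "attitude" of the camera in the world. Camera axes: x right, y down, z forward; pixel columns grow to the right and rows downward; lengths in mm; the calibration is good to about 2 mm. A picture is of the moment at which its call begins: read the wrist's pose just before it. camera_params takes no time and is no camera call; for the wrist camera it gives the pose at the moment of the call.
- manip.job_done(): hands the job in, once; it reports no verdict.
Trained networks look in the newest picture that a camera, given by its name, has taken for a name from the list of things; names that differ only in an ending like _2 or _b are one class to them, and where a whole thing is asked for, a point or a joint stands for the part that bears it (a point fixed in the world has none). Each returns a list of dicts, best first, with "p" (0 to 1); they miss things now and then, are a little off and sometimes report something else, mostly with a low value. They report only what shows in the picture. A call takes as long as a camera call.
- manip.recognise(camera, label): "uv" ([column, row] in pixels, amid what is visible of it).
- manip.masks_of(camera, label): "pixels" (384x512 bool, what is visible of it) and "uv" ([column, row] in pixels, amid what is visible of it).
- manip.place_of(camera, label): "uv" ([column, row] in pixels: a listed point, or the origin of a listed thing).
The state is a dict: "time": time; "q": joint angles; "dq": joint speeds; "joint_efforts": joint torques, N m; "tool_pos": TCP position; "tool_rot": TCP orientation; "ft_force": force on the tool from outside, world axes, zero at the start; "ft_torque": the same for the moment, N m; "width": finger opening in mm.
Only numpy, scipy, OpenCV 4.12 (cv2) and the standard library are available. Lean on these libraries where they do the work, as an engineer would, in place of code of your own. Each camera call takes 0.05 s, during which the arm holds its last target.

## Working session

There is one attempt and no reset: what is moved stays moved. The work goes in short steps, Python scripts to look and compute and a tool call to move; the robot and the scene stay as the last step left them, time stands still between calls to the robot, and variables do not carry over. Pictures are saved under pics/ and viewed, and the job is handed in when it is done.

Besides the shell and the picture viewer there is one more tool, called after "Call:" as name(argument=value, ...), one argument or row to a line, values as JSON. servo_tool: Moves the arm, as the interface text tells. Its arguments: {"type":"object","properties":{"deltas":{"type":"array","items":{"type":"array","items":{"type":"number"}}},"grip":{"type":"number"},"squeeze":{"type":"number"}},"required":["deltas"]}

```bash
ls; mkdir -p pics; python3 - <<'E'
from rig import manip
import cv2
print(manip.observe())
for n in ("scene","top"):
    im,d=manip.get_image(n); cv2.imwrite(f"pics/{n}0.png",im[:,:,::-1]); print(n,manip.camera_params(n))
E
```

```text
pics
{'time': 0.0, 'q': array([-1.22704638e+00,  3.14256177e-01, -4.80377323e-02,  1.21021829e+00,
        5.17445467e-07,  1.57079703e+00]), 'dq': array([-2.26655959e-03,  2.11530067e-03,  2.71559550e-05,  2.28476982e-03,
       -1.98311820e-03,  1.46557423e-03]), 'joint_efforts': array([-4.92760137e-04, -5.39584780e+01,  3.39754879e+01,  1.90463313e-02,
       -9.31892737e-05, -9.86733170e-06]), 'tool_pos': array([ 202.02572698, -564.37758184,  238.43461373]), 'tool_rot': array([-3.09363825e+00, -5.37016332e-01,  4.59928743e-04]), 'ft_force': array([ 0.00556247,  0.4053803 , -0.30763649]), 'ft_torque': array([-0.01686621, -0.01093894,  0.00364461]), 'width': 85.27421218276336}
scene {'fx': 434.8253253590478, 'fy': 434.8253253590478, 'cx': 258.2617384268433, 'cy': 186.78833016554483, 'origin': array([1031.001132  , -476.08176521,  774.79446271]), 'attitude': array([-2.31193979, -0.79499249,  0.32588818])}
top {'fx': 419.27557741953035, 'fy': 419.27557741953035, 'cx': 253.43527390146863, 'cy': 198.84729766396208, 'origin': array([458.64442271,  -1.76862185, 969.28695862]), 'attitude': array([-2.10656212,  2.16269252, -0.17609244])}
```

View pics/scene0.png

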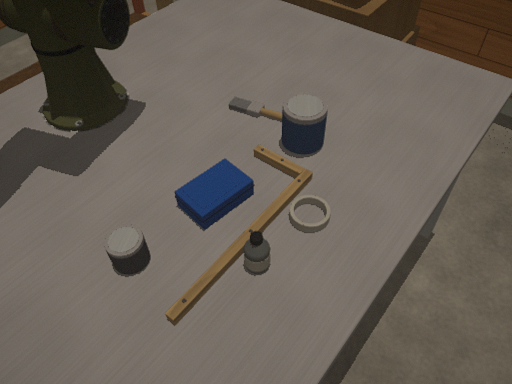

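View pics/top0.png

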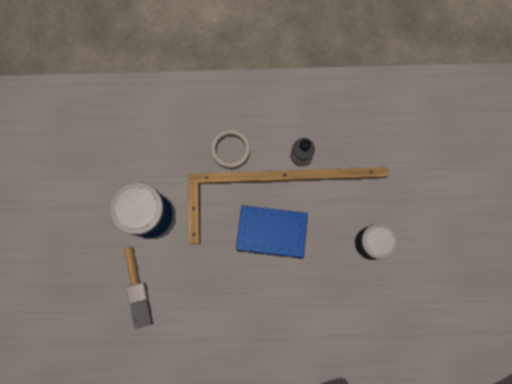

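The scene view shows the blue case at about (215,192), the tin at (127,250) and the rail corner at (310,175). In the top view the inner corner is near (199,184), the case at (272,232) and the tin at (378,241).

```bash
cat > h.py <<'E'
from rig import manip
import numpy as np, cv2
from scipy.spatial.transform import Rotation as R
def cloud(n,save=None):
    cp=manip.camera_params(n); im,d=manip.get_image(n)
    if save: cv2.imwrite(f"pics/{save}.png",im[:,:,::-1])
    v,u=np.mgrid[:384,:512]
    P=np.stack([(u-cp['cx'])/cp['fx']*d,(v-cp['cy'])/cp['fy']*d,d],-1)
    W=P@R.from_rotvec(cp['attitude']).as_matrix().T+cp['origin']
    W[d<=0]=np.nan
    return im,W
def rect(p):
    (c,s,a)=cv2.minAreaRect(p.astype(np.float32)); return np.array(c),s,a
def yawnorm(a):
    return (a+45)%90-45
def blue(im):
    i=im.astype(int); return (i[...,2]>i[...,0]+40)&(i[...,2]>80)
def measure(save=None,cam='top'):
    im,W=cloud(cam,save)
    z=W[...,2]; out={}
    reg=(W[...,0]>300)&(W[...,0]<800)&(W[...,1]>-400)&(W[...,1]<145)
    p=W[(z>43)&(z<57)&blue(im)&reg]
    if len(p)>50:
        c,s,a=rect(p[:,:2]); out['case']=(c.round(1),np.round(s,1),round(yawnorm(a),2),p[:,2].mean().round(1))
    return im,W,out
E
python3 - <<'E'
from h import *
im,W,o=measure(); print(o)
z=W[...,2]
print('bench z',np.nanmedian(z[300:340,200:300]))
i=im.astype(int)
hsv=cv2.cvtColor(im,cv2.COLOR_RGB2HSV)
print(hsv[175,300],hsv[210,194])
wood=(hsv[...,1]>90)&(hsv[...,0]<25)&(z>15)&(z<33)
wood[:160]=0;wood[250:]=0;wood[:,:180]=0
# long rail inner edge: for cols, lowest row
L=[];S=[]
for u in range(215,380):
    r=np.where(wood[:200,u])[0]
    if len(r): L.append((W[r.min(),u,:2],W[r.max(),u,:2]))
for v in range(195,238):
    c=np.where(wood[v,:215])[0]
    if len(c): S.append((W[v,c.min(),:2],W[v,c.max(),:2]))
for nm,A in(('L',L),('S',S)):
    A=np.array(A)
    for k in(0,1):
        f=cv2.fitLine(A[:,k].astype(np.float32),cv2.DIST_HUBER,0,.01,.01).ravel(); print(nm,k,len(A),f,np.degrees(np.arctan2(f[1],f[0])))
print(np.nanmedian(z[wood]))
for nm,b in(('tin',(slice(210,275),slice(345,410))),('big',(slice(170,245),slice(100,180)))):
    q=W[b].reshape(-1,3); zt=np.nanpercentile(q[:,2],90); t=q[q[:,2]>zt-8]
    print(nm,zt,cv2.minEnclosingCircle(t[:,:2].astype(np.float32)),t.mean(0))
E
```

```text
{'case': (array([539.9, -41.3]), array([147.6,  98.1]), -8.09, np.float64(50.0))}
bench z -0.5763411209006222
[ 17 130 139] [ 16 120 132]
L 0 165 [ 6.8830461e-03 -9.9997634e-01  6.8039130e+02 -1.0634051e+02] -89.60562
L 1 165 [ 7.4849185e-03 -9.9997199e-01  6.6200220e+02 -1.5842831e+02] -89.57114
S 0 43 [9.9999917e-01 1.2817931e-03 5.7298773e+02 1.4427910e+02] 0.07344135
S 1 43 [1.0000000e+00 5.8726819e-05 5.8880615e+02 1.2380956e+02] 0.0033647986
24.020497259065507
tin 75.40869242990966 ((511.8189392089844, -268.68115234375), 37.83161544799805) [ 511.25690633 -268.00736172   75.00285614]
big 120.47133708021583 ((589.37451171875, 239.033203125), 54.18521499633789) [588.48249003 238.13905328 119.52395849]
```

```bash
cat >> h.py <<'E'
def tool():
    o=manip.observe(); M=R.from_rotvec(o['tool_rot']).as_matrix(); return o,o['tool_pos'],M
def to(x,y,z,yaw):
    o,p,M=tool(); a=np.radians(yaw)
    T=np.array([[np.cos(a),np.sin(a),0],[np.sin(a),-np.cos(a),0],[0,0,-1]])
    d=M.T@(np.array([x,y,z])-p)/10; r=R.from_matrix(M.T@T).as_rotvec()
    print('delta',d.round(2),r.round(3),'pos',p.round(1),'yaw',np.degrees(np.arctan2(M[1,0],M[0,0])).round(2),'F',o['ft_force'].round(1),'t',o['time'])
E
python3 -c "
from h import *
print(manip.finger_overhang)
to(445,-41,150,.4)"
```

```text
8.0
delta [ 40.51 -41.09   8.92] [-0.001  0.     0.337] pos [ 202.1 -564.5  238.6] yaw 19.7 F [-0.4  0.2  0.7] t 0.15
```

Call:
servo_tool(
  deltas=[
    [3, -3, 0, 0, 0, 0.1],
    [6, -6, 0, 0, 0, 0.2],
    [9, -9, 0, 0, 0, 0.337],
    [12, -12, 1, 0, 0, 0.337],
    [15, -15, 2, 0, 0, 0.337],
    [18, -18, 3, 0, 0, 0.337],
    [21, -21, 4, 0, 0, 0.337],
    [24, -24, 5, 0, 0, 0.337],
    [27, -27, 6, 0, 0, 0.337],
    [30, -30, 7, 0, 0, 0.337],
    [33, -33, 8, 0, 0, 0.337],
    [36, -36, 8.9, 0, 0, 0.337],
  ],
)

```text
time: 1.15
tool_pos: [411.6, -120.5, 154.2]
tool_rot: [3.141, 0.01, 0.0]
ft_force: [1.1, -0.5, -0.6]
width: 85.2
```

```bash
python3 -c "
from h import *
to(445,-41,90,.4)"
```

```text
delta [ 3.39 -7.93  6.42] [ 0. -0. -0.] pos [ 411.6 -120.5  154.2] yaw 0.38 F [ 1.1 -0.5 -0.6] t 1.15
```

Call:
servo_tool(
  deltas=[
    [1.2, -2.6, 2, 0, 0, 0],
    [2.4, -5.2, 4, 0, 0, 0],
    [3.4, -7.9, 6.4, 0, 0, 0],
    [3.4, -7.9, 6.4, 0, 0, 0],
    [3.4, -7.9, 6.4, 0, 0, 0],
  ],
)

```text
time: 1.57
tool_pos: [443.6, -41.9, 89.2]
tool_rot: [-3.141, -0.016, 0.005]
ft_force: [-0.3, -0.2, 0.3]
width: 85.5
```

```bash
python3 -c "
from h import *
to(445,-41,20,.4)
im,W=cloud('scene','s1')
im,W=cloud('wrist','w1')
"
```

```text
delta [ 0.16 -0.09  6.92] [-0.     0.003  0.003] pos [443.6 -41.9  89.2] yaw 0.57 F [-0.3 -0.2  0.3] t 1.5667
```

View pics/s1.png

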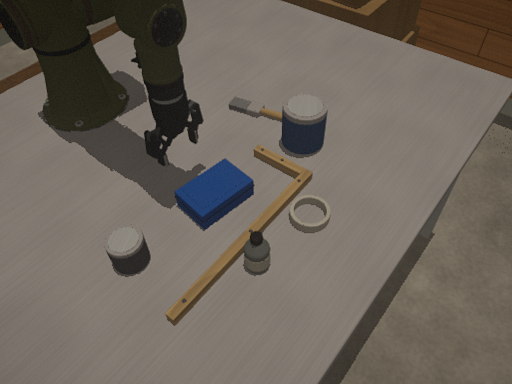

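View pics/w1.png

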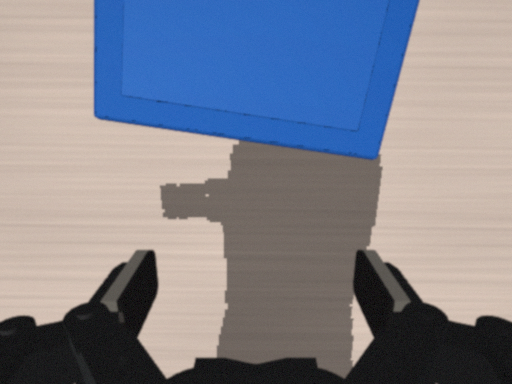

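The gripper hangs open in front of the case, with the jaw parallel to its near face. The wrist view shows the case edge running from (97,117) to (376,157), about 8° tilted.

```bash
python3 -c "
from h import *
im,W=cloud('scene')
m=(abs(W[...,0]-444)<25)&(abs(W[...,1]+42)<62)&(W[...,2]>20)
p=W[m]; q=p[np.argsort(p[:,2])][:8]; print(q.round(1))
"
```

```text
[[ 4.491e+02  8.000e-01  9.680e+01]
 [ 4.542e+02 -8.580e+01  9.840e+01]
 [ 4.466e+02  4.000e-01  9.880e+01]
 [ 4.373e+02  4.000e-01  9.990e+01]
 [ 4.546e+02 -8.000e-01  1.011e+02]
 [ 4.535e+02 -9.340e+01  1.011e+02]
 [ 4.505e+02  1.000e-01  1.012e+02]
 [ 4.449e+02 -6.000e-01  1.017e+02]]
```

Call:
servo_tool(
  deltas=[
    [0.1, -0.1, 2.5, 0, 0, 0.003],
    [0.1, -0.1, 5, 0, 0, 0.003],
    [0.1, -0.1, 7.9, 0, 0, 0.003],
    [0.1, -0.1, 7.9, 0, 0, 0.003],
    [0.8, -0.1, 7.9, 0, 0, 0.003],
    [1.4, -0.1, 7.9, 0, 0, 0.003],
    [2.0, -0.1, 7.9, 0, 0, 0.003],
    [2.5, -0.1, 7.9, 0, 0, 0.003],
    [3.0, -0.1, 7.9, 0, 0, 0.003],
    [3.5, -0.1, 7.9, 0, 0, 0.003],
    [4.0, -0.1, 7.9, 0, 0, 0.003],
    [4.5, -0.1, 7.9, 0, 0, 0.003],
  ],
)

```text
time: 2.72
tool_pos: [489.9, -42.0, 11.7]
tool_rot: [3.141, 0.006, -0.001]
ft_force: [-2.7, -1.5, 1.3]
width: 85.7
```

Call:
servo_tool(
  deltas=[
    [0.5, 0, 0, 0, 0, 0],
    [1.0, 0, 0, 0, 0, 0],
    [1.5, 0, 0, 0, 0, 0],
    [2.0, 0, 0, 0, 0, 0],
    [2.5, 0, 0, 0, 0, 0],
    [3.0, 0, 0, 0, 0, 0],
    [3.4, 0, 0, 0, 0, 0],
    [3.8, 0, 0, 0, 0, 0],
    [4.1, 0, 0, 0, 0, 0],
    [4.4, 0, 0, 0, 0, 0],
    [4.6, 0, 0, 0, 0, 0],
    [4.7, 0, 0, 0, 0, 0],
  ],
)

```text
time: 3.72
tool_pos: [537.3, -41.8, 11.6]
tool_rot: [3.142, 0.006, 0.001]
ft_force: [-2.6, -0.1, 0.7]
width: 85.3
```

```bash
python3 -c "
from h import *
to(548,-41,10,.4)
im,W,o=measure('t2','scene');print(o)
"
```

```text
delta [ 1.07 -0.08  0.16] [ 0.    -0.    -0.003] pos [537.3 -41.8  11.6] yaw 0.21 F [-2.6 -0.1  0.7] t 3.7167
{'case': (array([599.4, -35.2]), array([100. , 148.6]), 0.46, np.float64(52.6))}
```

View pics/t2.png

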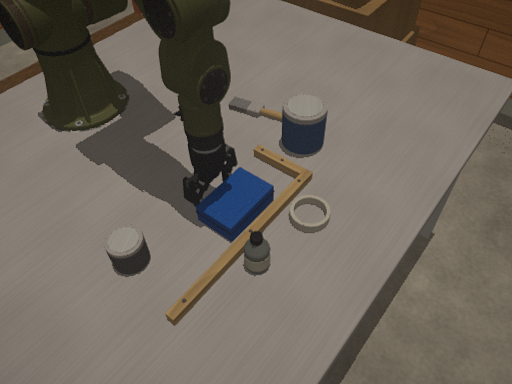

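The case is now square to the rail, about 10 mm short of it. I'll seat it gently.

Call:
servo_tool(
  deltas=[
    [0.2, 0, 0, 0, 0, -0.003],
    [0.4, 0, 0, 0, 0, -0.003],
    [0.6, 0, 0, 0, 0, -0.003],
    [0.8, 0, 0, 0, 0, -0.003],
    [0.9, 0, 0, 0, 0, -0.003],
    [1.0, 0, 0, 0, 0, -0.003],
    [1.05, 0, 0, 0, 0, -0.003],
    [1.1, 0, 0, 0, 0, -0.003],
  ],
)

```text
time: 4.43
tool_pos: [547.6, -41.7, 11.6]
tool_rot: [-3.142, -0.011, 0.001]
ft_force: [-3.8, -0.2, 1.8]
width: 85.5
```

Call:
servo_tool(
  deltas=[
    [0.1, 0, 0, 0, 0, 0],
    [0.2, 0, 0, 0, 0, 0],
    [0.3, 0, 0, 0, 0, 0],
    [0.3, 0, 0, 0, 0, 0],
  ],
)

```text
time: 4.77
tool_pos: [550.3, -41.7, 11.6]
tool_rot: [-3.142, -0.011, 0.002]
ft_force: [-5.8, -0.9, 3.7]
width: 85.7
```

Call:
servo_tool(
  deltas=[
    [0.1, 0, 0, 0, 0, 0],
    [0.15, 0, 0, 0, 0, 0],
    [0.2, 0, 0, 0, 0, 0],
    [0.2, 0, 0, 0, 0, 0],
  ],
)

```text
time: 5.1
tool_pos: [550.2, -41.6, 11.3]
tool_rot: [-3.141, -0.011, 0.007]
ft_force: [-11.2, 0.0, 8.2]
width: 85.4
```

Seated against the long rail: 11 N and no further motion. Next I back off, rise, and turn to push along +y.

Call:
servo_tool(
  deltas=[
    [-1, 0, 0, 0, 0, 0],
    [-3, 0, -1, 0, 0, 0],
    [-5, 0, -4, 0, 0, 0],
    [-6, 0, -7, 0, 0, 0],
    [-6, 3, -8, 0, 0, 0],
    [-6, 6, -8, 0, 0, 0],
    [-6, 9, -8, 0, 0, 0],
    [-6, 12, -8, 0, 0, 0],
    [-6, 15, -8, 0, 0, 0],
    [-6, 15, -8, 0, 0, 0],
  ],
)

```text
time: 5.93
tool_pos: [495.7, -197.2, 92.5]
tool_rot: [3.138, 0.004, 0.007]
ft_force: [-0.0, 0.0, -0.1]
width: 85.9
```

```bash
python3 -c "
from h import *
im,W,o=measure('t3');print(o, manip.observe()['q'].round(2))
to(609,-160,90,90.4)
to(609,-160,90,-89.6)
"
```

```text
{'case': (array([609.6, -35.1]), array([ 98.3, 148. ]), 0.47, np.float64(50.1))} [-0.37  0.29 -0.43  0.84 -0.    2.76]
delta [11.39 -3.45  0.25] [ 4.000e-03 -1.000e-03 -1.575e+00] pos [ 495.2 -194.8   92.2] yaw 0.17 F [ 0.6  0.1 -0.4] t 5.9833
delta [11.39 -3.45  0.25] [-1.000e-03 -4.000e-03  1.567e+00] pos [ 495.2 -194.8   92.2] yaw 0.17 F [ 0.6  0.1 -0.4] t 5.9833
```

View pics/t3.png

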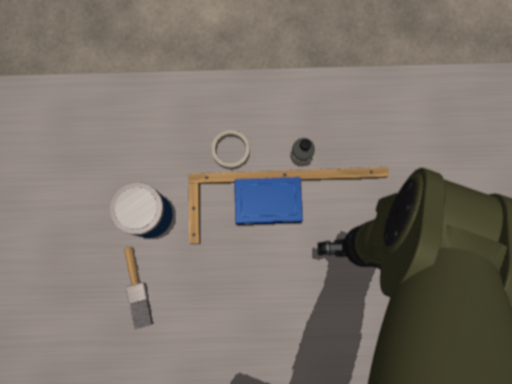

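Call:
servo_tool(
  deltas=[
    [1.5, -0.5, 0, 0, 0, -0.12],
    [3, -0.8, 0, 0, 0, -0.24],
    [4.5, -1.2, 0, 0, 0, -0.36],
    [6, -1.6, 0, 0, 0, -0.48],
    [7.5, -2, 0, 0, 0, -0.6],
    [9, -2.5, 0, 0, 0, -0.72],
    [10.5, -3, 0, 0, 0, -0.84],
    [11.4, -3.5, 0, 0, 0, -0.96],
    [11.4, -3.5, 0, 0, 0, -1.08],
    [11.4, -3.5, 0, 0, 0, -1.2],
    [11.4, -3.5, 0, 0, 0, -1.32],
    [11.4, -3.5, 0, 0, 0, -1.44],
  ],
  grip=5.0,
)

```text
time: 6.98
tool_pos: [608.2, -154.9, 91.6]
tool_rot: [2.347, 2.088, 0.002]
ft_force: [-0.3, -0.4, -0.4]
width: 50.0
```

```bash
python3 -c "
from h import *
to(609,-160,12,90.4)
"
```

```text
delta [-0.5   0.13  7.96] [ 0.001 -0.    -0.124] pos [ 608.2 -154.9   91.6] yaw 83.31 F [-0.3 -0.4 -0.4] t 6.9833
```

Call:
servo_tool(
  deltas=[
    [-0.5, 0.1, 0, 0, 0, -0.124],
    [-0.5, 0.1, 3, 0, 0, -0.124],
    [-0.5, 0.1, 5.5, 0, 0, -0.124],
    [-0.5, 0.1, 7.5, 0, 0, -0.124],
    [-0.5, 0.1, 7.9, 0, 0, -0.124],
    [-0.5, 0.1, 7.9, 0, 0, -0.124],
  ],
)

```text
time: 7.48
tool_pos: [606.8, -160.1, 11.2]
tool_rot: [-2.219, -2.221, 0.002]
ft_force: [0.0, 0.2, -0.1]
width: 50.2
```

```bash
python3 -c "
from h import *
to(609,-40,12,90.4)
"
```

```text
delta [12.01  0.23 -0.07] [-0.003 -0.001 -0.006] pos [ 606.8 -160.1   11.2] yaw 90.05 F [ 0.   0.2 -0.1] t 7.4833
```

Call:
servo_tool(
  deltas=[
    [1, 0.1, 0, 0, 0, -0.006],
    [2, 0.1, 0, 0, 0, -0.006],
    [3, 0.1, 0, 0, 0, -0.006],
    [3.6, 0.1, 0, 0, 0, -0.006],
    [4.1, 0.1, 0, 0, 0, -0.006],
    [4.6, 0.1, 0, 0, 0, -0.006],
    [5.1, 0.1, 0, 0, 0, -0.006],
    [5.6, 0.1, 0, 0, 0, -0.006],
    [6.1, 0.1, 0, 0, 0, -0.006],
    [6.6, 0.1, 0, 0, 0, -0.006],
    [7.1, 0.1, 0, 0, 0, -0.006],
    [7.6, 0.1, 0, 0, 0, -0.006],
  ],
)

```text
time: 8.48
tool_pos: [609.3, -85.5, 13.0]
tool_rot: [2.215, 2.227, -0.0]
ft_force: [0.9, -4.8, 3.7]
width: 50.3
```

Call:
servo_tool(
  deltas=[
    [0.5, 0, 0, 0, 0, 0],
    [1.0, 0, 0, 0, 0, 0],
    [1.5, 0, 0, 0, 0, 0],
    [2.0, 0, 0, 0, 0, 0],
    [2.4, 0, 0, 0, 0, 0],
    [2.8, 0, 0, 0, 0, 0],
    [3.1, 0, 0, 0, 0, 0],
    [3.4, 0, 0, 0, 0, 0],
    [3.6, 0, 0, 0, 0, 0],
    [3.7, 0, 0, 0, 0, 0],
    [3.8, 0, 0, 0, 0, 0],
    [3.8, 0, 0, 0, 0, 0],
  ],
)

```text
time: 9.48
tool_pos: [609.0, -47.3, 12.8]
tool_rot: [2.215, 2.228, 0.0]
ft_force: [-0.2, -5.4, 4.2]
width: 50.0
```

```bash
python3 -c "
from h import *
to(609,-38.5,12,90.4)
im,W,o=measure('s4','scene');print(o)
im,W,o=measure('t4','top');print(o)
"
```

```text
delta [0.88 0.01 0.08] [ 0.     0.    -0.001] pos [609.  -47.3  12.8] yaw 90.34 F [-0.2 -5.4  4.2] t 9.4833
{'case': (array([612.1,  43. ]), array([ 98.4, 139.2]), 0.72, np.float64(52.7))}
{'case': (array([609.3,  61.1]), array([101.4,  98.5]), -0.18, np.float64(50.0))}
```

View pics/s4.png

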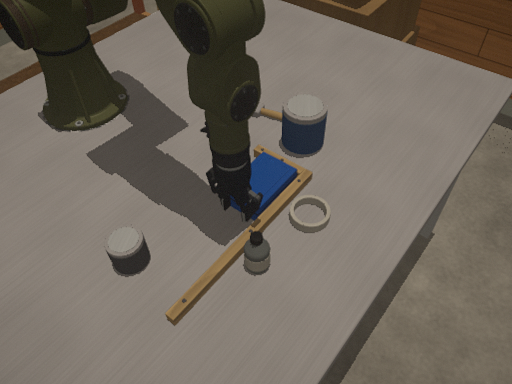

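The case slides along the rail, with the short rail about 9 mm ahead. I'll close the gap.

Call:
servo_tool(
  deltas=[
    [0.2, 0, 0, 0, 0, 0],
    [0.4, 0, 0, 0, 0, 0],
    [0.55, 0, 0, 0, 0, 0],
    [0.65, 0, 0, 0, 0, 0],
    [0.75, 0, 0, 0, 0, 0],
    [0.85, 0, 0, 0, 0, 0],
    [0.9, 0, 0, 0, 0, 0],
    [0.9, 0, 0, 0, 0, 0],
  ],
)

```text
time: 10.25
tool_pos: [608.9, -38.6, 12.8]
tool_rot: [2.215, 2.227, -0.0]
ft_force: [-0.5, -5.1, 5.7]
width: 50.1
```

Call:
servo_tool(
  deltas=[
    [0.1, 0, 0, 0, 0, 0],
    [0.15, 0, 0, 0, 0, 0],
    [0.2, 0, 0, 0, 0, 0],
    [0.2, 0, 0, 0, 0, 0],
  ],
)

```text
time: 10.58
tool_pos: [608.8, -36.8, 12.8]
tool_rot: [2.215, 2.227, -0.001]
ft_force: [0.2, -6.1, 4.9]
width: 50.0
```

Call:
servo_tool(
  deltas=[
    [0.1, 0, 0, 0, 0, 0],
    [0.15, 0, 0, 0, 0, 0],
    [0.2, 0, 0, 0, 0, 0],
    [0.2, 0, 0, 0, 0, 0],
  ],
)

```text
time: 10.92
tool_pos: [608.8, -36.9, 12.9]
tool_rot: [2.214, 2.224, -0.005]
ft_force: [-0.5, -12.8, 4.7]
width: 50.2
```

Call:
servo_tool(
  deltas=[
    [0.05, 0, 0, 0, 0, 0],
    [0.1, 0, 0, 0, 0, 0],
    [0.1, 0, 0, 0, 0, 0],
    [-1, 0, 0, 0, 0, 0],
    [-3, 0, 0, 0, 0, 0],
    [-6, 0, -2, 0, 0, 0],
    [-9, 0, -5, 0, 0, 0],
    [-12, 0, -8, 0, 0, 0],
    [-15, 2, -11, 0, 0, 0],
    [-18, 4, -13, 0, 0, 0],
    [-18, 4, -13, 0, 0, 0],
    [-18, 4, -13, 0, 0, 0],
  ],
)

```text
time: 11.92
tool_pos: [651.6, -215.7, 143.7]
tool_rot: [2.216, 2.225, 0.005]
ft_force: [-0.9, 0.6, -0.2]
width: 50.1
```

```bash
python3 -c "
from h import *
im,W,o=measure('s5','scene');print(o)
im,W,o=measure('t5','top');print(o)
to(500,-150,140,90.4)
"
```

```text
{'case': (array([612. ,  49.6]), array([ 99.1, 148.5]), 0.76, np.float64(52.6))}
{'case': (array([609. ,  47.8]), array([ 97.8, 146.3]), 0.17, np.float64(50.0))}
delta [  6.38 -14.81   0.14] [-0.003 -0.003 -0.001] pos [ 648.5 -212.9  140.8] yaw 90.35 F [-0.1  1.3 -0.4] t 12.0167
```

View pics/t5.png

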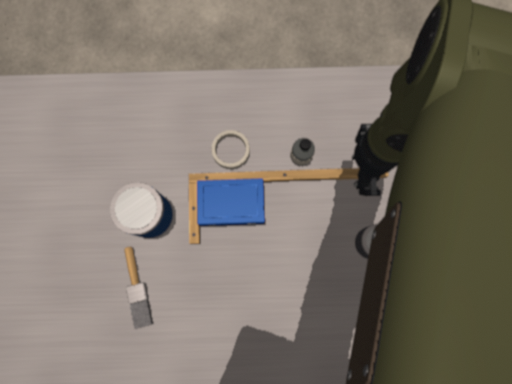

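View pics/s5.png

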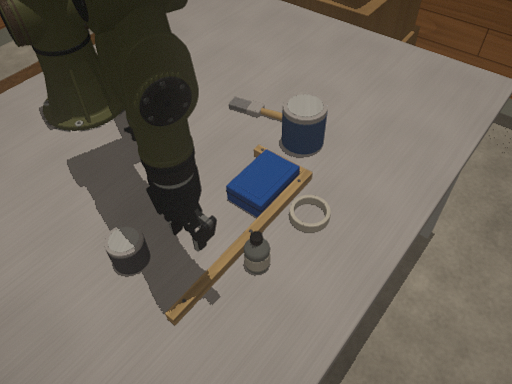

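The case reads home at (609.0, 47.8), against an expected (609, 47.7), with yaw within 0.3° of the corner. I'll reseat it lightly in +x before moving to the tin.

```bash
python3 -c "
from h import *
to(510,46,110,180.4)
"
```

```text
delta [ 25.97 -13.68   3.19] [ 0.    -0.004 -1.572] pos [ 648.5 -212.9  140.8] yaw 90.35 F [-0.1  1.3 -0.4] t 12.0167
```

Call:
servo_tool(
  deltas=[
    [2, -2, 0, 0, 0, -0.12],
    [4, -4, 0, 0, 0, -0.24],
    [6, -6, 0, 0, 0, -0.36],
    [8.5, -8, 0, 0, 0, -0.48],
    [11, -10, 0, 0, 0, -0.6],
    [13.5, -12, 0, 0, 0, -0.72],
    [16, -13.7, 0, 0, 0, -0.84],
    [18.5, -13.7, 0, 0, 0, -0.96],
    [21, -13.7, 0, 0, 0, -1.08],
    [23, -13.7, 1, 0, 0, -1.2],
    [25, -13.7, 2, 0, 0, -1.32],
    [26, -13.7, 3.2, 0, 0, -1.44],
  ],
  grip=8.5,
)

```text
time: 13.02
tool_pos: [508.4, 48.4, 109.0]
tool_rot: [-0.18, -3.133, -0.002]
ft_force: [-0.6, 0.8, 0.7]
width: 84.8
```

```bash
python3 -c "
from h import *
to(510,46,11,180.4)
im,W,o=measure(None,'scene');print(o)
"
```

```text
delta [-0.22 -0.23  9.8 ] [ 0.002 -0.003 -0.122] pos [508.4  48.4 109. ] yaw 173.41 F [-0.6  0.8  0.7] t 13.0167
{'case': (array([612. ,  48.8]), array([148.4,  99.8]), -0.16, np.float64(52.6))}
```

Call:
servo_tool(
  deltas=[
    [-0.2, -0.2, 3, 0, 0, -0.122],
    [-0.2, -0.2, 6, 0, 0, -0.122],
    [-0.2, -0.2, 9, 0, 0, -0.122],
    [-0.2, -0.2, 9.8, 0, 0, -0.122],
    [-1, -0.2, 9.8, 0, 0, -0.122],
    [-2, -0.2, 9.8, 0, 0, -0.122],
    [-2.8, -0.2, 9.8, 0, 0, -0.122],
    [-3.3, -0.2, 9.8, 0, 0, -0.122],
    [-3.7, -0.2, 9.8, 0, 0, -0.122],
    [-3.9, -0.2, 9.8, 0, 0, -0.122],
    [-4.0, -0.2, 9.8, 0, 0, -0.122],
    [-4.0, -0.2, 9.8, 0, 0, -0.122],
  ],
)

```text
time: 14.07
tool_pos: [549.2, 38.5, 13.1]
tool_rot: [-0.003, -3.139, -0.002]
ft_force: [-6.0, 1.2, 3.4]
width: 85.1
```

```bash
python3 -c "
from h import *
to(550,46,11,180.4)
"
```

```text
delta [-0.08  0.75  0.21] [ 0.001 -0.003 -0.009] pos [549.2  38.5  13.1] yaw 179.87 F [-6.   1.2  3.4] t 14.0667
```

Call:
servo_tool(
  deltas=[
    [-0.05, 0, 0, 0, 0, -0.009],
    [-0.1, 0, 0, 0, 0, -0.009],
    [-0.1, 0, 0, 0, 0, -0.009],
  ],
)

```text
time: 14.32
tool_pos: [549.6, 38.4, 13.1]
tool_rot: [0.011, -3.138, -0.002]
ft_force: [-7.1, 1.1, 5.0]
width: 85.1
```

Call:
servo_tool(
  deltas=[
    [1, 0, 0, 0, 0, 0],
    [3, 0, 0, 0, 0, 0],
    [6, 0, -3, 0, 0, 0],
    [7, 0, -7, 0, 0, 0],
    [7, 0, -11, 0, 0, 0],
    [7, 0, -11, 0, 0, 0],
  ],
  grip=3.0,
)

```text
time: 14.82
tool_pos: [485.7, 37.8, 130.3]
tool_rot: [-0.009, 3.13, 0.001]
ft_force: [2.5, -0.0, 0.7]
width: 30.0
```

```bash
python3 -c "
from h import *
im,W,o=measure('t6','top');print(o)
q=W[205:280,340:415].reshape(-1,3); q=q[(q[:,2]>68)&(q[:,2]<85)]
print(len(q),cv2.minEnclosingCircle(q[:,:2].astype(np.float32)),q.mean(0))
u=np.array([.48,.877]); t=np.array([511.5,-268.3])
print(t-75*u)
for d in (61.3,241.3): to(*(t-85*u),130,d)
print(manip.observe()['q'].round(2))
"
```

```text
{'case': (array([639.4,  47.7]), array([146.2,  41.8]), -2.25, np.float64(49.8))}
988 ((511.5659484863281, -269.0408935546875), 37.534156799316406) [ 511.2158408  -268.14366695   75.01162744]
[ 475.5   -334.075]
delta [  1.68 -38.05  -0.27] [0.011 0.006 2.078] pos [485.3  37.8 127.7] yaw -179.67 F [ 0.2  0.9 -0.6] t 14.8667
delta [  1.68 -38.05  -0.27] [-0.005  0.009 -1.064] pos [485.3  37.8 127.7] yaw -179.67 F [ 0.2  0.9 -0.6] t 14.8667
[ 0.08  0.17 -0.5   0.89 -0.    0.07]
```

Call:
servo_tool(
  deltas=[
    [0, -3, 0, 0, 0, -0.1],
    [0, -6, 0, 0, 0, -0.2],
    [0, -9.5, 0, 0, 0, -0.3],
    [0, -13, 0, 0, 0, -0.42],
    [0, -16.5, 0, 0, 0, -0.54],
    [0.5, -20, 0, 0, 0, -0.66],
    [0.5, -23.5, 0, 0, 0, -0.78],
    [1, -27, 0, 0, 0, -0.9],
    [1, -30.5, 0, 0, 0, -1.0],
    [1.5, -34, 0, 0, 0, -1.064],
    [1.7, -37, 0, 0, 0, -1.064],
    [1.7, -38, 0, 0, 0, -1.064],
  ],
)

```text
time: 15.87
tool_pos: [466.2, -346.6, 122.0]
tool_rot: [1.596, -2.705, 0.002]
ft_force: [0.6, 0.1, 0.6]
width: 29.9
```

```bash
python3 -c "
from h import *
u=np.array([.48,.877]); t=np.array([511.5,-268.3])
to(*(t-85*u),20,241.3)
im,W=cloud('top','t7'); im,W,o=measure(None,'top');print(o)
im,W=cloud('scene','s7')
o,p,M=tool()
m=(np.hypot(W[...,0]-p[0],W[...,1]-p[1])<50)&(W[...,2]>90)
print(np.sort(W[m][:,2])[:6], p)
"
```

```text
delta [-0.57 -0.2  10.2 ] [-0.001 -0.002 -0.004] pos [ 466.2 -346.6  122. ] yaw -118.91 F [0.6 0.1 0.6] t 15.8667
{'case': (array([609. ,  47.9]), array([ 97.6, 146.6]), 0.29, np.float64(49.9))}
[114.54424589 115.33798736 116.20301639 116.91290978 117.3339691
 117.36575966] [ 466.47258455 -342.60755211  121.87520828]
```

View pics/s7.png

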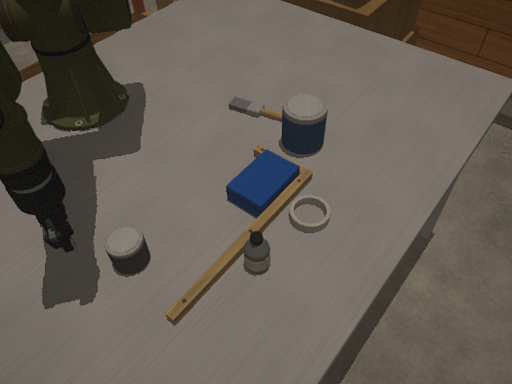

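Call:
servo_tool(
  deltas=[
    [-0.3, -0.4, 3, 0, 0, 0],
    [-0.3, -0.4, 6, 0, 0, 0],
    [-0.3, -0.4, 9, 0, 0, 0],
    [-0.3, -0.4, 10, 0, 0, 0],
    [-0.3, -0.4, 10, 0, 0, 0],
  ],
)

```text
time: 16.43
tool_pos: [469.7, -338.5, 19.8]
tool_rot: [1.603, -2.699, -0.01]
ft_force: [-0.2, 0.5, 0.5]
width: 30.0
```

```bash
python3 -c "
from h import *
im,W=cloud('top')
q=W[205:280,340:415].reshape(-1,3); q=q[(q[:,2]>70)&(q[:,2]<80)]
c=cv2.minEnclosingCircle(q[:,:2].astype(np.float32));print(len(q),c,q.mean(0))
u=np.array([.48,.877])
t=np.array([511.4,-268.3])
to(*(t-85*u),20,241.3)
to(*(np.array([622.2,-64.7])-45.4*u),20,241.3)
"
```

```text
999 ((488.3024597167969, -285.5311279296875), 65.44145965576172) [ 509.51046233 -269.78256075   75.10785053]
delta [ 0.29 -0.1   0.18] [0.003 0.001 0.002] pos [ 471.1 -339.8   21.8] yaw -118.6 F [ 0.1 -0.8  0.5] t 16.4833
delta [-26.85  -0.09   0.2 ] [0.003 0.001 0.002] pos [ 471.1 -339.8   21.8] yaw -118.6 F [ 0.1 -0.8  0.5] t 16.4833
```

Call:
servo_tool(
  deltas=[
    [-1, -0.1, 0.1, 0, 0, 0],
    [-2, -0.1, 0.1, 0, 0, 0],
    [-3, -0.1, 0.1, 0, 0, 0],
    [-3.5, -0.1, 0.1, 0, 0, 0],
    [-4, -0.1, 0.1, 0, 0, 0],
    [-4.5, -0.1, 0.1, 0, 0, 0],
    [-5, -0.1, 0.1, 0, 0, 0],
    [-5.6, -0.1, 0.1, 0, 0, 0],
    [-6.2, -0.1, 0.1, 0, 0, 0],
    [-6.8, -0.1, 0.1, 0, 0, 0],
    [-7.4, -0.1, 0.1, 0, 0, 0],
    [-8, -0.1, 0.1, 0, 0, 0],
  ],
)

```text
time: 17.48
tool_pos: [511.8, -272.9, 22.3]
tool_rot: [1.6, -2.703, 0.003]
ft_force: [-3.2, -4.1, 5.8]
width: 29.9
```

```bash
python3 -c "
from h import *
u=np.array([.48,.877])
im,W=cloud('scene','s8')
to(*(np.array([622.2,-64.7])-45.4*u),20,241.3)
"
```

```text
delta [-18.91   0.32   0.23] [-0.002 -0.     0.   ] pos [ 512.4 -271.9   22.3] yaw -118.7 F [-2.  -4.   4.2] t 17.5333
```

View pics/s8.png

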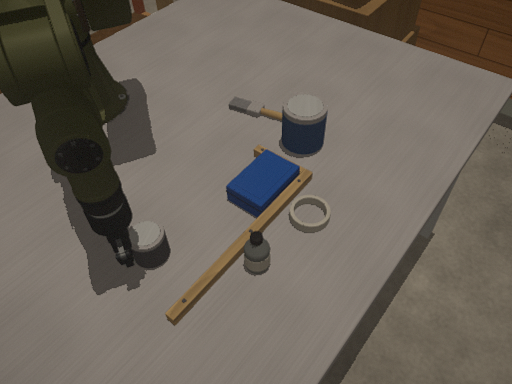

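The tin is cradled in the fingers at (150,243), upright and moving. I continue on the same line.

Call:
servo_tool(
  deltas=[
    [-0.6, 0, 0, 0, 0, 0],
    [-1.2, 0.1, 0, 0, 0, 0],
    [-1.8, 0.1, 0, 0, 0, 0],
    [-2.4, 0.1, 0, 0, 0, 0],
    [-3, 0.1, 0, 0, 0, 0],
    [-3.6, 0.1, 0, 0, 0, 0],
    [-4.2, 0.2, 0, 0, 0, 0],
    [-4.8, 0.2, 0, 0, 0, 0],
    [-5.4, 0.2, 0, 0, 0, 0],
    [-6, 0.2, 0, 0, 0, 0],
    [-6.6, 0.2, 0, 0, 0, 0],
    [-7.2, 0.2, 0, 0, 0, 0],
  ],
)

```text
time: 18.53
tool_pos: [544.6, -208.9, 22.4]
tool_rot: [1.6, -2.703, 0.004]
ft_force: [-3.9, -6.0, 7.2]
width: 30.1
```

Call:
servo_tool(
  deltas=[
    [-0.6, 0, 0, 0, 0, 0],
    [-1.2, 0, 0, 0, 0, 0],
    [-1.8, 0, 0, 0, 0, 0],
    [-2.4, 0, 0, 0, 0, 0],
    [-3, 0, 0, 0, 0, 0],
    [-3.6, 0, 0, 0, 0, 0],
    [-4.2, 0, 0, 0, 0, 0],
    [-4.8, 0, 0, 0, 0, 0],
    [-5.4, 0, 0, 0, 0, 0],
    [-6, 0, 0, 0, 0, 0],
    [-6.6, 0, 0, 0, 0, 0],
    [-7.2, 0, 0, 0, 0, 0],
  ],
)

```text
time: 19.53
tool_pos: [579.0, -145.6, 22.4]
tool_rot: [1.6, -2.703, 0.003]
ft_force: [-3.2, -5.6, 7.5]
width: 30.1
```

```bash
cat > tin.py <<'E'
from h import *
u=np.array([.48,.877])
import sys
im,W=cloud('scene',sys.argv[1])
to(*(np.array([622.2,-64.7])-45.4*u),20,241.3)
E
python3 tin.py s9
```

```text
delta [-4.51  0.1   0.24] [-0.002 -0.    -0.   ] pos [ 579.6 -144.6   22.4] yaw -118.71 F [-1.9 -4.   7. ] t 19.5833
```

View pics/s9.png

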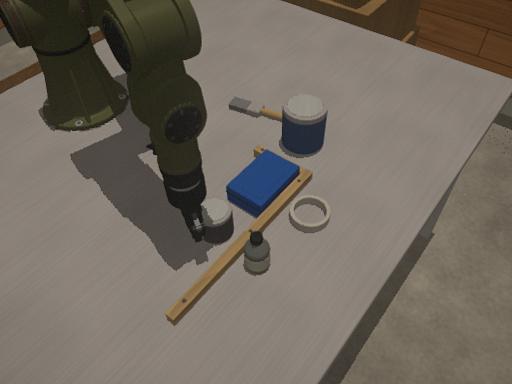

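Call:
servo_tool(
  deltas=[
    [-0.5, 0, 0, 0, 0, 0],
    [-1, 0.1, 0, 0, 0, 0],
    [-1.5, 0.1, 0, 0, 0, 0],
    [-2, 0.1, 0, 0, 0, 0],
    [-2.4, 0.1, 0, 0, 0, 0],
    [-2.8, 0.1, 0, 0, 0, 0],
    [-3.1, 0.1, 0, 0, 0, 0],
    [-3.4, 0.1, 0, 0, 0, 0],
    [-3.7, 0.1, 0, 0, 0, 0],
    [-3.9, 0.1, 0, 0, 0, 0],
    [-4.0, 0.1, 0, 0, 0, 0],
  ],
)

```text
time: 20.5
tool_pos: [597.2, -110.1, 22.4]
tool_rot: [1.6, -2.703, 0.003]
ft_force: [-4.0, -6.2, 7.5]
width: 30.3
```

```bash
python3 tin.py s10
```

```text
delta [-0.63 -0.01  0.24] [-0.001 -0.001 -0.001] pos [ 597.3 -109.9   22.5] yaw -118.73 F [-2.8 -6.   7.8] t 20.55
```

Call:
servo_tool(
  deltas=[
    [-0.2, 0, 0, 0, 0, 0],
    [-0.3, 0, 0, 0, 0, 0],
    [-0.4, 0, 0, 0, 0, 0],
    [-0.5, 0, 0, 0, 0, 0],
    [-0.55, 0, 0, 0, 0, 0],
    [-0.55, 0, 0, 0, 0, 0],
  ],
)

```text
time: 21.05
tool_pos: [599.7, -105.4, 22.4]
tool_rot: [1.6, -2.703, 0.003]
ft_force: [-3.2, -5.7, 7.1]
width: 29.9
```

Call:
servo_tool(
  deltas=[
    [-0.1, 0, 0, 0, 0, 0],
    [-0.2, 0, 0, 0, 0, 0],
    [-0.2, 0, 0, 0, 0, 0],
  ],
)

```text
time: 21.3
tool_pos: [600.7, -103.6, 22.4]
tool_rot: [1.6, -2.703, 0.003]
ft_force: [-2.6, -5.6, 7.6]
width: 29.9
```

Call:
servo_tool(
  deltas=[
    [-0.1, 0, 0, 0, 0, 0],
    [-0.2, 0, 0, 0, 0, 0],
    [-0.2, 0, 0, 0, 0, 0],
  ],
)

```text
time: 21.55
tool_pos: [601.3, -102.7, 22.5]
tool_rot: [1.599, -2.702, 0.005]
ft_force: [-3.1, -9.1, 7.8]
width: 30.2
```

```bash
python3 tin.py s11
```

```text
delta [ 0.21 -0.01  0.24] [-0.002 -0.003 -0.001] pos [ 601.3 -102.7   22.4] yaw -118.78 F [-4.7 -8.4  9.2] t 21.6
```

View pics/s11.png

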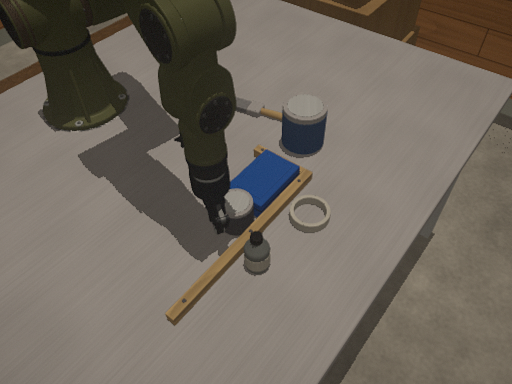

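The y force has risen, so the tin is touching the case. Now I press in +x toward the rail.

Call:
servo_tool(
  deltas=[
    [-0.05, -0.09, 0, 0, 0, 0],
    [-0.1, -0.18, 0, 0, 0, 0],
    [-0.1, -0.18, 0, 0, 0, 0],
  ],
)

```text
time: 21.85
tool_pos: [602.1, -102.6, 22.5]
tool_rot: [1.598, -2.701, 0.003]
ft_force: [-8.4, -8.8, 11.4]
width: 30.0
```

Call:
servo_tool(
  deltas=[
    [-0.05, -0.09, 0, 0, 0, 0],
    [-0.1, -0.18, 0, 0, 0, 0],
    [-0.1, -0.18, 0, 0, 0, 0],
  ],
)

```text
time: 22.1
tool_pos: [602.9, -103.0, 22.5]
tool_rot: [1.597, -2.698, 0.002]
ft_force: [-13.3, -10.5, 16.8]
width: 30.0
```

Both contacts are loaded, 13 N in x and 10 N in y. I back straight off and look.

Call:
servo_tool(
  deltas=[
    [0.3, 0.1, 0, 0, 0, 0],
    [1, 0.1, 0, 0, 0, 0],
    [3, 0.1, 0, 0, 0, 0],
    [6, 0.1, 0, 0, 0, 0],
    [9, 0.1, -1, 0, 0, 0],
    [12, 0.1, -4, 0, 0, 0],
    [15, 0.1, -8, 0, 0, 0],
    [18, 0.1, -12, 0, 0, 0],
    [21, 0.1, -15, 0, 0, 0],
    [24, 0.1, -18, 0, 0, 0],
    [24, 0.1, -18, 0, 0, 0],
    [24, 0.1, -18, 0, 0, 0],
  ],
)

```text
time: 23.1
tool_pos: [490.4, -314.2, 205.6]
tool_rot: [-1.595, 2.703, -0.009]
ft_force: [1.8, -0.3, 0.6]
width: 30.1
```

```bash
python3 - <<'E'
from h import *
im,W,o=measure('t12');print(o)
z=W[...,2]
m=(z>70)&(z<80)&(W[...,0]>560)&(W[...,0]<670)&(W[...,1]>-140)&(W[...,1]<0)
q=W[m]; print('tin',len(q),cv2.minEnclosingCircle(q[:,:2].astype(np.float32)),q.mean(0))
hsv=cv2.cvtColor(im,cv2.COLOR_RGB2HSV)
wood=(hsv[...,1]>90)&(hsv[...,0]<25)&(z>15)&(z<33); wood[:160]=0; wood[200:]=0
A=[]
for u in range(215,380):
    r=np.where(wood[:,u])[0]
    if len(r): A.append(W[r.max(),u,:2]); 
A=np.array(A); A=A[(A[:,1]<-110)]
f=cv2.fitLine(A.astype(np.float32),cv2.DIST_HUBER,0,.01,.01).ravel();print(f,'x@-65',f[2]+(-65-f[3])*f[0]/f[1])
cv2.imwrite('pics/t12z.png',cv2.resize(im[140:260,170:350,::-1],None,fx=4,fy=4,interpolation=cv2.INTER_CUBIC))
im,W=cloud('scene','s12'); cv2.imwrite('pics/s12z.png',cv2.resize(im[130:260,190:340,::-1],None,fx=4,fy=4,interpolation=cv2.INTER_CUBIC))
E
```

```text
{'case': (array([608.9,  47.7]), array([ 97.5, 146.1]), 0.16, np.float64(50.0))}
tin 915 ((623.2060546875, -63.45463180541992), 37.36190414428711) [622.70666612 -63.3171185   74.83190167]
[ 6.5827649e-03 -9.9997830e-01  6.6249097e+02 -2.3194086e+02] x@-65 661.392
```

View pics/t12z.png

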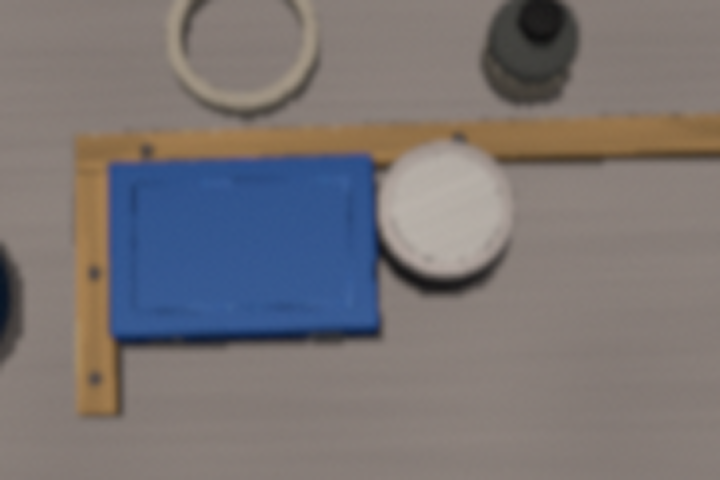

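View pics/s12z.png

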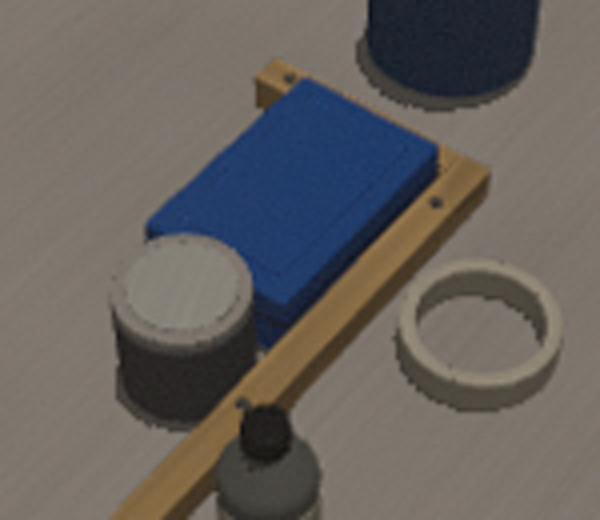

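Top fits: case (608.9, 47.7), tin (622.9, -63.4), both consistent with contact. I'll take a closer wrist look at the seams before handing in.

```bash
python3 - <<'E'
from h import *
o,p,M=tool(); c=manip.camera_params('wrist'); print((M.T@(c['origin']-p)).round(1), (M.T@R.from_rotvec(c['attitude']).as_matrix()).round(2))
off=M.T@(c['origin']-p)
# camera above (640,-30)
t=np.array([635,-45,260])-M@np.array([off[0],off[1],0]); print(t)
to(t[0],t[1],220,241.3)
E
```

```text
[ 7.900e+01 -1.000e-01 -1.342e+02] [[ 0.   -0.95 -0.31]
 [ 1.    0.   -0.  ]
 [ 0.   -0.31  0.95]]
[672.87481163  24.31252314 260.09677073]
delta [-38.21   0.07  -1.79] [-0.001  0.001 -0.001] pos [ 489.7 -310.9  201.6] yaw -118.75 F [-0.3 -0.8 -0.1] t 23.2
```

Call:
servo_tool(
  deltas=[
    [-3.5, 0, -1.8, 0, 0, 0],
    [-7, 0, -1.8, 0, 0, 0],
    [-10.5, 0, -1.8, 0, 0, 0],
    [-14, 0, -1.8, 0, 0, 0],
    [-17.5, 0, -1.8, 0, 0, 0],
    [-21, 0, -1.8, 0, 0, 0],
    [-24.5, 0, -1.8, 0, 0, 0],
    [-28, 0, -1.8, 0, 0, 0],
    [-31.5, 0, -1.8, 0, 0, 0],
    [-35, 0, -1.8, 0, 0, 0],
    [-38, 0, -1.8, 0, 0, 0],
    [-38, 0, -1.8, 0, 0, 0],
  ],
)

```text
time: 24.2
tool_pos: [672.7, 29.6, 216.5]
tool_rot: [1.611, -2.696, -0.006]
ft_force: [-0.4, -0.5, -0.2]
width: 30.2
```

```bash
python3 - <<'E'
from h import *
im,W=cloud('wrist','w13')
z=W[...,2]
p=W[(z>45)&(z<54)&blue(im)]; print('case x,y extent pts',len(p), rect(p[:,:2]) )
m=(z>70)&(z<80); q=W[m]; print(len(q), cv2.minEnclosingCircle(q[:,:2].astype(np.float32)))
E
```

```text
case x,y extent pts 17519 (array([610.76776123,  49.4596405 ]), (98.76105499267578, 149.41653442382812), 0.49562808871269226)
9252 ((632.685791015625, 40.39909362792969), 198.9206085205078)
```

View pics/w13.png

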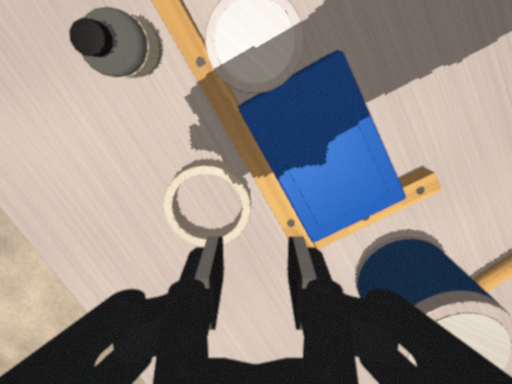

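The wrist view shows the tin at (252,42), the case with corners (240,105), (342,50), (405,197) and (312,242), and the rails running along two of its sides. I'll measure the gaps in this one frame.

```bash
python3 - <<'E'
from h import *
im,W=cloud('wrist'); z=W[...,2]; hsv=cv2.cvtColor(im,cv2.COLOR_RGB2HSV)
p=W[(z>45)&(z<54)&blue(im)][:,:2]; 
b=(z>45)&(z<54)&(W[...,0]>540)&(W[...,0]<680)&(W[...,1]>-27)&(W[...,1]<140)
c,s,a=rect(p); print('case',c,s,yawnorm(a))
box=cv2.boxPoints((c,s,a)); print(box.round(1))
m=(z>70)&(z<80)&(W[...,0]>570)&(W[...,0]<680)&(W[...,1]<0)
q=W[m][:,:2]; 
# algebraic circle fit on hull
h=cv2.convexHull(q.astype(np.float32))[:,0]
print('tin',cv2.minEnclosingCircle(h), cv2.fitEllipse(h))
r=(z>20)&(z<29)&(hsv[...,1]>60)&(hsv[...,0]<28)
P=W[r][:,:2]
L=P[(P[:,1]<20)&(P[:,1]>-300)&(P[:,0]>640)]
# inner / outer edges beyond the tin and behind case
for y0 in range(-180,120,20):
    s_=P[(abs(P[:,1]-y0)<5)&(P[:,0]>640)]
    if len(s_): print(y0,np.percentile(s_[:,0],[1,99]).round(1))
for x0 in range(530,650,15):
    s_=P[(abs(P[:,0]-x0)<4)&(P[:,1]>100)&(P[:,1]<165)]
    if len(s_): print('x',x0,np.percentile(s_[:,1],[1,99]).round(1))
E
```

```text
case [610.7668457   49.40242004] (98.76136779785156, 149.36431884765625) 0.4206743836402893
[[560.8 123.7]
 [561.9 -25.6]
 [660.7 -24.9]
 [659.6 124.4]]
tin ((623.5485229492188, -62.68325424194336), 37.46162414550781) ((623.7896118164062, -62.145633697509766), (72.98359680175781, 74.66629028320312), 61.237579345703125)
-140 [674.7 684. ]
-120 [662.1 683.5]
-100 [661.8 683.2]
-80 [662.7 683.2]
-60 [665. 683.]
-40 [661.3 682.8]
-20 [663.1 682.7]
0 [663.8 682.5]
20 [663.5 682.4]
40 [663.5 682.2]
60 [662.8 682. ]
80 [662.6 681.8]
100 [662.4 681.6]
x 530 [123.8 145.3]
x 545 [123.9 145.7]
x 560 [137.2 145.8]
x 575 [137.1 145.6]
x 590 [137.2 146.4]
x 605 [137.5 146. ]
x 620 [137.5 146.6]
x 635 [137.6 146.3]
```

```bash
python3 -c "
from h import *
manip.job_done(); print(manip.observe()['time'])"
```

```text
the job is handed in; nothing more can be done
the job is handed in; nothing more can be done
```

The case is home in the corner and the paint tin is up against both the long rail and the case's far end. I handed the job in at about 24 s.

**What I did**
- **Case:** I squared it up and pushed it onto the long rail with the open fingers, then slid it along into the short rail, and gave it a light reseating push.
- **Tin:** I pushed it upright in one diagonal line with the fingers as a cradle. It stopped against the case and I pressed it onto the rail, with contact forces of about 10 N on the case side and 13 N on the rail side.

**Last checks, from the final wrist view**

| Contact | First surface (mm) | Second surface (mm) |
|---|---|---|
| Case to long rail (x) | case 660.2 | rail 660.1 |
| Case to short rail (y) | case 124.1 | rail about 123.8 |
| Tin to long rail (x) | tin 661.1 | rail 661.0 |
| Tin to case end (y) | tin -25.2 | case -25.3 |

- **Alignment:** The case's turn measured 0.42°, and the rail's 0.4°.
- **Disagreements:** The top camera gave positions 1–2 mm different from the wrist camera, within calibration. In the top view the tin and case end appeared to overlap by about 1 mm.
- **Bystanders:** The bottle, tape roll, brush and big tin look unmoved in the pictures; I did not measure them again.
- **After release:** The gripper was about 200 mm above the bench and touching nothing.

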